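Open the wide pad case by its release tab

TASK

Open the wider of the two spring-lid pad cases for the repairer: with shut fingertips press down the release tab at its front so that the lid springs up, then push the lid over backwards until it rests fully open. Pinch, lift or carry nothing, leave the narrower case shut and the key pads and everything else on the bench where they are.

Things in the scene. Friction and masses are not known exactly. Their poses are not given: they have to be found in the camera images.
- wide_case: the WIDE spring-lid case: grey tray, aluminium lid, 76 deep x 100 wide x 51 mm high when shut, fixed to the bench. Origin: centre of its underside, 3 mm above the bench. +x points from its front (release tab) to its hinge side, +y along its width, +z up; turned by up to 0.3 rad. The tray's rim is 46 mm high; two key pads lie on its padded floor, 22 mm above the origin.
- wide_case_tab (a joint): angle of the wide case's release tab, rad: 0 at rest, grows to its stop at 0.40 as its front is pressed down. Level steel plate 24 mm wide, mid width, from its pin (case x = -46, z = 27.5 mm) forward to x = -84 mm. Its hook (x = -48 to -35, 18 mm wide, up to z = 55 mm) holds the lid's front edge and lets go at about 0.2 rad. A spring brings the tab back.
- wide_case_tab_press (a point): the place to press on the wide case's tab: on its upper face at mid width, at rest at case x = -72, y = 0, z = 31.5 mm; moves with the tab. Push straight down: it takes about 2 N to start, 4 to 5 N to reach the stop some 10 mm down.
- wide_case_lid (a joint): angle of the wide case's lid, rad: 0 shut, 1.92 fully open (20 degrees past upright, at its stop). Once the tab lets go, spring pins lift the lid to about 0.87 rad within a second and hold it there; beyond that it moves nearly freely (under 1 N at its edge), falls back onto the pins if let go before upright, and leans open by itself once well past upright.
- wide_case_hinge (a point): middle of the wide case's hinge line, which runs along the case's y axis at case x = +38 mm, z = 46 mm. Fixed.
- wide_case_lid_edge (a point): middle of the lower front edge of the wide case's lid, 78 mm from the hinge line; the lid is a plate 78 x 100 x 5 mm. Moves with the lid: at angle a it lies in the case's frame at x = 38 - 78 cos a, z = 46 + 78 sin a (mm).
- narrow_case: the NARROW spring-lid case, to be left shut: built the same but 66 mm wide. It and the wide case may have changed places. Origin and axes as for the wide case. Fixed.
- narrow_case_lid (a joint): angle of the narrow case's lid, rad: 0 = shut.
- spring_lamp: the room's black lamp, fixed. Its wide shade hangs over the middle and left of the bench's back: its near rim at about x = 0.56, y = 0.1 to 0.3, z = 0.64 m, its lowest point at x = 0.69, y = 0.15, z = 0.44 m. Keep the arm and wrist in front of it or below it.
- pad_big: round leather key pad, 38 mm across, 6 mm thick, lying inside the wide case; origin at the centre of its underside. Leave it.
- pad_mid: round leather key pad, 30 mm across, 6 mm thick, lying inside the wide case; origin at the centre of its underside. Leave it.
- wax_tin: bystander: shallow round black tin of wax, 47 mm across, 12 mm high; origin at the centre of its underside
- gas_torch: bystander: blue pocket gas torch lying flat, 107 x 26 x 16 mm; origin at the centre of its underside
- black_cap: bystander: round black cap, 36 mm across, 19 mm high; origin at the centre of its underside
- pen: bystander: black and silver marker pen lying flat, 123 x 12 x 11 mm; origin at the centre of its underside
- paste_jar: bystander: small jar with a white lid, 36 mm across, 52 mm high; origin at the centre of its underside
- driver_green: bystander: small screwdriver with black and green handle lying flat, 132 x 19 x 18 mm; origin at the centre of its underside

How it is judged:
By the outcome, as a careful person would: the job done as asked, in the order asked, and still so for the second after the job is handed in, with the robot touching nothing.
It also fails if it takes over 40 s, if anything falls off the work surface, if the arm or the gripper's body presses on something with over 40 N, if the wrist force passes 120 N, or if a joint passes its speed limit or range.

ROBOT

A 7-joint arm with a two-finger parallel gripper is mounted at the origin on a cart in front of the work surface, level with it; the furniture and walls round the work are solid. World frame = base frame: x ahead of the robot, y to its left, z up, the work surface at z = 0. Lengths are in m, angles in rad, forces in N, time in s.
With the tool pointing down it reaches from about 0.4 to 0.875 m from the base axis. Payload 19.3 kg.
Tool frame: the origin (TCP) lies on the centre line of the jaws, within the pads' length; the fingertips stand 14 mm ahead of it and the grasp point (between the pads) lies 5 mm behind it; y points along the fingers, x is the direction in which the jaws open and shut, and the axes are right-handed (so a half turn about y gives the same grasp; the last joint's range is limited). The gripper opens to 85 mm and grips with 20 to 120 N. Pads are 22 mm wide; open, the fingers measure 114 mm over their backs; the gripper's body (76 mm by 85 mm) begins 54 mm behind the grasp point. The pads swing forward as they close: fully open they stand 13 mm farther back than shut.
Start: joints at [1.123, 0.521, -0.036, 1.599, 0.021, 1.021, -0.113], TCP at [0.231, -0.581, 0.245] pointing down, gripper open.
Joint ranges: [-2.91, 2.91], [-0.3, 2.13], [-1.5, 1.42], [0.17, 2.43], [-1.26, 4.41], [0.16, 1.93], [-2.52, 2.52]. Speed limits (rad/s): [1.89, 1.89, 2.39, 2.39, 3.01, 3.01, 3.01].

INTERFACE

Orientations are given as [roll, pitch, yaw] about the fixed x, y, z axes, in that order (R = Rz(yaw) Ry(pitch) Rx(roll)).
In Python, from workcell import monitor, grab_frame, workorder gives the robot as it stands.
- The arm moves only by the tool drive_tool, never from a script. Its argument "steps" is one flat list of numbers, 5 for each row, row after row: the finger opening in mm, from 0 to 85.4, then the shift along the world's x, y, z in mm, then the turn about the world's z in degrees. In form: [fingers, tx, ty, tz, twist, fingers, tx, ty, tz, twist, ...]. A call has exactly 5 rows; each row shifts and turns the commanded pose from where the row before left it; what a row does not reach is not made up. A row lasts 1/12 s, in which the tool goes at most 41.7 mm and 7.16 degrees, less where a joint would pass 70% of its speed; a pose out of reach is approached as far as the arm can. A call is refused whole if a number of a shift passes 41.7 or a number of a turn 7.16, either way. A call with a gripper value outside its range is refused whole. The fingers move at their own pace and stop on an object; "grip_force" is the grip in N (left out, the last holds). Time passes only in rows, so rows that do not move let the fingers close, or fill a call up. It gives the time, the measured TCP pose, the force and the opening at its end, in the units of the state.
- monitor.observe(): the state, without advancing time (a new reading comes with each control period).
- grab_frame(name): name is "scene" or "top"; returns a dict with "frame" (420x560x3 uint8, red, green, blue), "vertical_fov" (degrees; the focal length in pixels is half the picture's height over the tangent of half this angle, whatever the lens; pixels are square), "cx", "cy" (the principal point, pixels), "k1" (the pictures are not rectified: a ray, as slopes to the right and down, at radius r is drawn at 1 + k1 r^2 times it, then the intrinsics apply), "xyz" and "orientation" of the camera in the world. Camera axes: x right, y down, z forward; pixel columns grow to the right and rows downward; lengths in m; the calibration is good to about 2 mm. A picture is of the moment at which its call begins. There is no depth.
- workorder.job_done(): hands the job in, once; it reports no verdict.
The state is a dict: "clock": time; "qpos": joint angles; "qd": joint speeds; "joint_efforts": joint torques, N m; "position": TCP position; "tool_rot": TCP orientation; "force": force on the tool from outside, world axes, zero at the start; "moment": the same for the moment, N m; "grip_width": finger opening in m.
Only numpy, scipy, OpenCV 4.12 (cv2) and the standard library are available. Lean on these libraries where they do the work, as an engineer would, in place of code of your own. Each camera call takes 0.05 s, during which the arm holds its last target. There are 200 camera calls.

## Working session

There is one attempt and no reset: what is moved stays moved. The work goes in short steps, Python scripts to look and compute and a tool call to move; the robot and the scene stay as the last step left them, time stands still between calls to the robot, and variables do not carry over. Pictures are saved under pics/ and viewed, about 8 in all and at most 12, crops included, and the job is handed in when it is done.

Besides the shell and the picture viewer there is one more tool, called after "Call:" in YAML: its name, and indented under it one key for each argument. drive_tool: Moves the arm, as the interface text tells. Its arguments: {"type":"object","properties":{"steps":{"type":"array"},"grip_force":{"type":"number"}},"required":["steps"]}

```bash
ls; mkdir -p pics
cat > h.py <<'E'
import numpy as np, cv2
from scipy.spatial.transform import Rotation as R
from workcell import monitor, grab_frame, workorder
def K(f):
    h=f["frame"].shape[0]; F=h/2/np.tan(np.radians(f["vertical_fov"])/2)
    return F
def rot(f):
    o=np.array(f["orientation"]); return R.from_euler('xyz',o).as_matrix() if o.shape==(3,) else o
def ray(f,u,v):
    F=K(f); d=np.array([(u-f["cx"])/F,(v-f["cy"])/F]); s=d.copy()
    for _ in range(20): s=d/(1+f["k1"]*(s@s))
    return np.array(f["xyz"]), rot(f)@np.array([s[0],s[1],1])
def onplane(f,u,v,z):
    o,d=ray(f,u,v); return o+d*(z-o[2])/d[2]
def proj(f,p):
    c=rot(f).T@(np.array(p)-np.array(f["xyz"])); s=c[:2]/c[2]; s=s*(1+f["k1"]*(s@s)); return K(f)*s+[f["cx"],f["cy"]]
def snap(n,tag):
    f=grab_frame(n); cv2.imwrite(f"pics/{tag}.png",cv2.cvtColor(f["frame"],cv2.COLOR_RGB2BGR)); np.save(f"pics/{tag}.npy",f,allow_pickle=True); return f
def load(tag): return np.load(f"pics/{tag}.npy",allow_pickle=True).item()
E
python3 - <<'E'
from h import *
for n in("scene","top"):
    f=snap(n,n+"0"); print(n,{k:v for k,v in f.items() if k!="frame"})
print(monitor.observe())
a=[cv2.imread(f"pics/{n}0.png") for n in("scene","top")]
E
```

```text
pics
scene {'vertical_fov': 51.34563106596788, 'cx': 279.4178044867979, 'cy': 209.96875417078206, 'k1': 0.024655782721603882, 'xyz': array([0.05042839, 0.58346819, 0.5682625 ]), 'orientation': array([-2.14218935,  0.02449944, -2.3927368 ])}
top {'vertical_fov': 44.68486586473052, 'cx': 278.9504759826337, 'cy': 206.67064323515294, 'k1': 0.003657373856273039, 'xyz': array([0.38909748, 0.01237763, 1.41812329]), 'orientation': array([-2.9887815 ,  0.0193492 , -1.54720472])}
{'clock': 0.1, 'qpos': array([ 1.12276401,  0.52193421, -0.03629933,  1.59995241,  0.02123125,
        1.0211086 , -0.1127845 ]), 'qd': array([-2.04160897e-03, -1.95793562e-03,  4.78468439e-04, -9.63950369e-04,
       -1.75009202e-03, -7.54584368e-04,  2.66712040e-05]), 'joint_efforts': array([ 1.51680229e-03, -9.28488708e+01,  1.98298573e+00, -3.70529258e+01,
        1.80238351e-02,  5.41984686e-03,  9.14681596e-05]), 'position': array([ 0.23040559, -0.58066807,  0.24479569]), 'tool_rot': array([-1.57090847e+00,  1.01107879e-03, -1.19296755e+00]), 'force': array([-0.43562707, -0.0454579 , -0.00061299]), 'moment': array([ 0.01533581,  0.05196169, -0.0425252 ]), 'grip_width': 0.08558040729004114}
```

View images.

View pics/scene0.png

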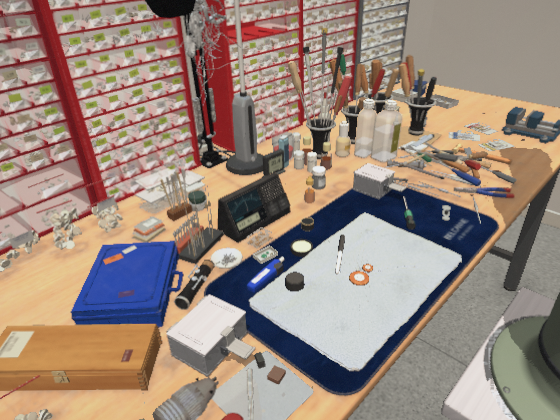

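View pics/top0.png

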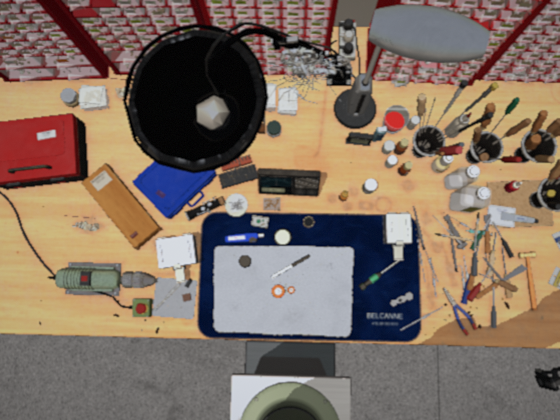

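The wide case is the left one: top px (178,250), tab near (181,274); scene px (207,335), tab near (238,350). The narrow case is at top px (398,229). Crop next for corners.

Run:
```python
from h import *
a=cv2.imread("pics/top0.png")[225:295,145:215]; b=cv2.imread("pics/scene0.png")[285:385,155:275]
a=cv2.resize(a,(400,400),interpolation=cv2.INTER_CUBIC); b=cv2.resize(b,(400,333),interpolation=cv2.INTER_CUBIC)
b=cv2.copyMakeBorder(b,0,67,0,0,0)
cv2.imwrite("pics/c0.png",np.hstack([a,b]))
f=load("top0"); print(onplane(f,178,250,.054),onplane(f,398,229,.054), onplane(f,181,274,.0345))
```

```text
[0.47566287 0.31116356 0.054     ] [ 0.54477305 -0.27567608  0.054     ] [0.41254115 0.30383684 0.0345    ]
```

View pics/c0.png

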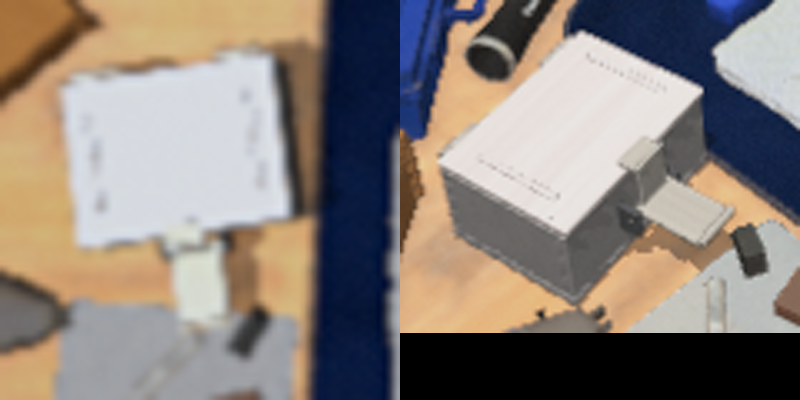

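Run:
```python
from h import *
t=load("top0"); s=load("scene0")
T=[(62,85),(277,55),(295,217),(77,247)]; S=[(40,160),(182,32),(304,90),(170,235)] # BL BR FR FL
for f,L,o,k in((t,T,(145,225),400/70),(s,S,(155,285),400/120)):
    P=np.array([onplane(f,o[0]+(u+.5)/k-.5,o[1]+(v+.5)/k-.5,.054)[:2] for u,v in L])
    BL,BR,FR,FL=P
    ax=(BL+BR-FL-FR)/2; ay=(BL+FL-BR-FR)/2
    print(P.round(4).tolist(),"c",P.mean(0).round(4),"len",np.linalg.norm(ax),np.linalg.norm(ay),"yaw",np.arctan2(ax[1],ax[0]),np.arctan2(-ay[0],ay[1]))
for f,q,o,k in((t,[(180,320),(225,317)],(145,225),400/70),(s,[(300,243),(333,210)],(155,285),400/120)):
    P=np.array([onplane(f,o[0]+(u+.5)/k-.5,o[1]+(v+.5)/k-.5,.0345)[:2] for u,v in q]); print("tabfront",P.mean(0))
```

```text
[[0.5026, 0.3735], [0.5189, 0.2728], [0.4433, 0.2607], [0.4271, 0.3619]] c [0.473  0.3172] len 0.07643089217606644 0.10228633590170803 yaw 0.1561937219108082 0.15975190815931062
[[0.4994, 0.3715], [0.5154, 0.2751], [0.4402, 0.2616], [0.4219, 0.3584]] c [0.4692 0.3166] len 0.07752819485669973 0.0981081267797357 yaw 0.17256165876312776 0.17633259239198626
tabfront [0.39562498 0.30557389]
tabfront [0.39012515 0.30276534]
```

Both views agree: wide case origin ≈ (0.472, 0.317), yaw ≈ 0.165, so the press point is ≈ (0.400, 0.305, 0.0345). I'll press slightly further forward, with the jaws along case y (tool yaw −1.406, a twist of −12°).

Call:
drive_tool:
  steps: [0,22,36,0,-1.2,0,22,36,0,-1.2,0,22,36,0,-1.2,0,22,36,0,-1.2,0,22,36,0,-1.2]
  grip_force: 40

```text
clock: 0.52
position: [0.3396, -0.4013, 0.2451]
tool_rot: [-1.571, 0.0, -1.299]
force: [1.2, -0.4, -0.1]
grip_width: 0.0255
```

Call:
drive_tool:
  steps: [0,22,36,0,-1.2,0,22,36,0,-1.2,0,22,36,0,-1.2,0,22,36,0,-1.2,0,22,36,0,-1.2]

```text
clock: 0.93
position: [0.4483, -0.2235, 0.2453]
tool_rot: [-1.571, -0.0, -1.404]
force: [1.3, -1.0, -0.4]
grip_width: 0.0002
```

Call:
drive_tool:
  steps: [0,0,40,0,0,0,0,40,0,0,0,0,40,0,0,0,0,40,0,0,0,0,40,0,0]

```text
clock: 1.35
position: [0.4472, -0.0236, 0.2453]
tool_rot: [-1.571, -0.0, -1.403]
force: [1.2, 0.2, 0.8]
grip_width: 0.0001
```

Call:
drive_tool:
  steps: [0,0,40,0,0,0,0,40,0,0,0,0,40,0,0,0,0,40,0,0,0,0,40,0,0]

```text
clock: 1.77
position: [0.4473, 0.1765, 0.2453]
tool_rot: [-1.571, -0.0, -1.403]
force: [0.8, -1.3, 0.4]
grip_width: -0.0004
```

Call:
drive_tool:
  steps: [0,-11,26,0,0,0,-11,26,0,0,0,-11,26,0,0,0,-11,26,0,0,0,-8,20,0,0]

```text
clock: 2.18
position: [0.3945, 0.3006, 0.2452]
tool_rot: [-1.571, 0.0, -1.401]
force: [0.9, 0.4, 0.0]
grip_width: -0.0001
```

Run:
```python
from h import *
o=monitor.observe(); print(o["position"],o["tool_rot"],o["qpos"].round(2),o["force"])
```

```text
[0.3944872  0.30056826 0.24522158] [-1.57109523e+00  3.69557926e-04 -1.40111781e+00] [-0.47  0.34 -0.38  1.92  0.15  0.91 -2.32] [0.90312386 0.35325322 0.02203113]
```

Call:
drive_tool:
  steps: [0,3,4,-35,0,0,0,0,-35,0,0,0,0,-35,0,0,0,0,-35,0,0,0,0,-30,0]

```text
clock: 2.6
position: [0.3982, 0.3021, 0.0731]
tool_rot: [-1.572, -0.0, -1.402]
force: [-0.3, 1.1, 0.2]
grip_width: 0.0001
```

Run:
```python
from h import *
snap("scene","s1");t=snap("top","t1")
o=monitor.observe(); print(o["position"],o["force"])
a=cv2.imread("pics/t1.png")[215:295,140:220]; b=cv2.imread("pics/s1.png")[265:385,155:275]
cv2.imwrite("pics/c1.png",np.hstack([cv2.resize(x,(400,400),interpolation=cv2.INTER_CUBIC) for x in(a,b)]))
```

```text
[0.39674058 0.30111981 0.07169481] [-0.24933894  0.14912352  1.54731887]
```

View pics/c1.png

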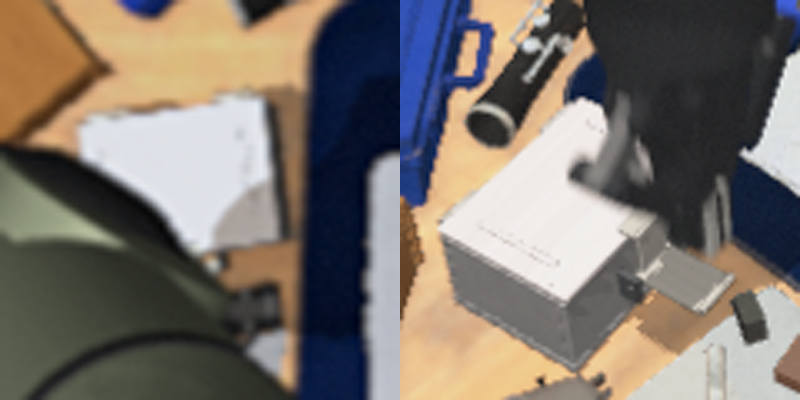

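Run:
```python
from h import *
s=load("s1")
o=monitor.observe(); p=o["position"]; print(p)
for d in((0,0,-.014),(-.011,0,-.014),(.011,0,-.014),(0,.014,-.014),(0,-.014,-.014)):
    q=R.from_euler('z',.165).apply(d)+p
    u=proj(s,q); print(d,(u-[155,265]+.5)*400/120-.5+[400,0])
for x,y in((-72,0),(-84,0),(-84,12),(-84,-12)):
    q=R.from_euler('z',.165).apply((x/1e3,y/1e3,0))+[.472,.317,.0345]; print(x,y,(proj(s,q)-[155,265]+.5)*400/120-.5+[400,0])
```

```text
[0.39674058 0.30111981 0.07169481]
(0, 0, -0.014) [705.90820362 247.76341793]
(-0.011, 0, -0.014) [725.80856477 258.28189715]
(0.011, 0, -0.014) [686.32630764 237.41883501]
(0, 0.014, -0.014) [686.58926125 269.20780242]
(0, -0.014, -0.014) [724.64530801 226.97046325]
-72 0 [696.26972687 283.18286582]
-84 0 [717.50331467 294.76325313]
-84 12 [701.29824342 313.54108497]
-84 -12 [733.2929139  276.47172637]
```

Call:
drive_tool:
  steps: [0,1,3,-8,0,0,0,0,-8,0,0,0,0,-4,0,0,0,0,-2,0,0,0,0,0,0]

```text
clock: 3.12
position: [0.4, 0.3057, 0.0537]
tool_rot: [-1.57, 0.0, -1.403]
force: [-0.4, -0.1, -0.5]
grip_width: -0.0
```

Call:
drive_tool:
  steps: [0,0,0,-2,0,0,0,0,-1,0,0,0,0,-1,0,0,0,0,-1,0,0,0,0,0,0]

```text
clock: 3.53
position: [0.3997, 0.3056, 0.0483]
tool_rot: [-1.571, 0.0, -1.402]
force: [-0.6, 0.2, 0.1]
grip_width: -0.0002
```

Call:
drive_tool:
  steps: [0,0,0,-1,0,0,0,0,-1,0,0,0,0,-1,0,0,0,0,-1,0,0,0,0,0,0]

```text
clock: 3.95
position: [0.3997, 0.3056, 0.0441]
tool_rot: [-1.571, -0.0, -1.402]
force: [-1.4, 0.1, 4.6]
grip_width: 0.0003
```

Call:
drive_tool:
  steps: [0,0,0,-1,0,0,0,0,-1,0,0,0,0,-1,0,0,0,0,0,0,0,0,0,0,0]

```text
clock: 4.37
position: [0.3999, 0.3057, 0.0413]
tool_rot: [-1.571, 0.0, -1.402]
force: [-0.6, 0.2, 5.7]
grip_width: 0.0001
```

Run:
```python
from h import *
snap("scene","s2")
o=monitor.observe(); print(o["clock"],o["position"],o["force"])
b=cv2.imread("pics/s2.png")[225:385,135:295]
cv2.imwrite("pics/c2.png",cv2.resize(b,(480,480),interpolation=cv2.INTER_CUBIC))
```

```text
4.4167 [0.39986165 0.30565732 0.0413162 ] [-0.14376038  0.67516826  4.80129569]
```

View pics/c2.png

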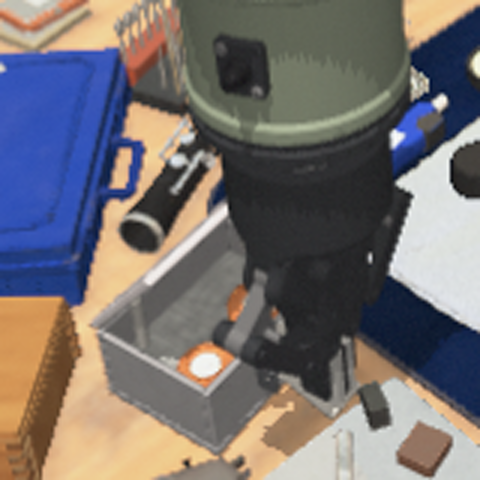

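The lid has sprung: the tray is open with the pads visible at (205,365) and (240,300) in the crop. Next, raise the tip to about z = 0.085, then push along case +x.

Call:
drive_tool:
  steps: [0,0,0,4,0,0,0,0,8,0,0,0,0,16,0,0,0,0,18,0,0,0,0,12,0]

```text
clock: 4.83
position: [0.4, 0.3056, 0.1011]
tool_rot: [-1.57, 0.0, -1.403]
force: [-0.3, 0.1, 0.1]
grip_width: 0.0003
```

Call:
drive_tool:
  steps: [0,8,1.3,0,0,0,8,1.3,0,0,0,8,1.3,0,0,0,8,1.3,0,0,0,8,1.3,0,0]

```text
clock: 5.25
position: [0.4405, 0.312, 0.0986]
tool_rot: [-1.572, -0.0, -1.403]
force: [-0.6, 0.9, 0.5]
grip_width: -0.0002
```

Call:
drive_tool:
  steps: [0,6,1,0,0,0,6,1,0,0,0,6,1,0,0,0,6,1,0,0,0,6,1,0,0]

```text
clock: 5.67
position: [0.4703, 0.3172, 0.0992]
tool_rot: [-1.571, 0.0, -1.402]
force: [-0.8, -0.1, -0.5]
grip_width: 0.0002
```

Call:
drive_tool:
  steps: [0,6,1,0,0,0,6,1,0,0,0,5,0.8,0,0,0,5,0.8,0,0,0,4,0.7,0,0]

```text
clock: 6.08
position: [0.4981, 0.3225, 0.1015]
tool_rot: [-1.566, 0.002, -1.403]
force: [0.9, -0.2, 1.6]
grip_width: -0.0
```

Call:
drive_tool:
  steps: [0,4,0.7,0,0,0,3,0.5,0,0,0,2,0.3,0,0,0,0,0,0,0,0,0,0,0,0]

```text
clock: 6.5
position: [0.5046, 0.3228, 0.099]
tool_rot: [-1.571, -0.0, -1.403]
force: [-0.8, -0.1, -0.2]
grip_width: -0.0001
```

Run:
```python
from h import *
snap("scene","s3")
o=monitor.observe(); print(o["clock"],o["position"],o["force"])
b=cv2.imread("pics/s3.png")[185:385,135:335]
cv2.imwrite("pics/c3.png",cv2.resize(b,(500,500),interpolation=cv2.INTER_CUBIC))
```

```text
6.55 [0.50456701 0.3228077  0.09906658] [-0.37485207 -0.08253143 -0.88934083]
```

View pics/c3.png

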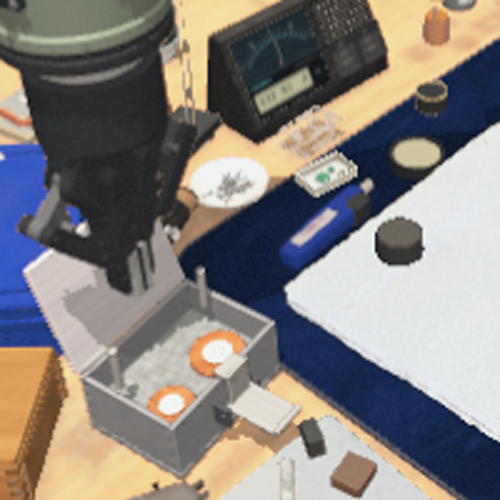

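The lid is past upright (crop (110,290)), the pads are in place and the tab is back. Withdraw and check.

Call:
drive_tool:
  steps: [0,-8,-1.3,0,0,0,-16,-2.6,0,0,0,-25,-4,0,0,0,-25,-4,0,0,0,-25,-4,5,0]

```text
clock: 6.97
position: [0.4037, 0.3062, 0.1037]
tool_rot: [-1.572, -0.001, -1.402]
force: [0.2, 1.0, 0.2]
grip_width: 0.0
```

Call:
drive_tool:
  steps: [0,0,-10,35,0,0,0,-35,35,0,0,0,-40,30,0,0,0,-40,15,0,0,0,-40,0,0]

```text
clock: 7.38
position: [0.4058, 0.1545, 0.211]
tool_rot: [-1.567, 0.001, -1.401]
force: [1.4, -0.5, 1.3]
grip_width: 0.0002
```

Call:
drive_tool:
  steps: [0,10,-40,0,0,0,10,-40,0,0,0,0,-20,0,0,0,0,0,0,0,0,0,0,0,0]

```text
clock: 7.8
position: [0.4252, 0.0544, 0.2084]
tool_rot: [-1.571, -0.0, -1.405]
force: [-0.5, 0.9, 0.5]
grip_width: -0.0001
```

Run:
```python
from h import *
s=snap("scene","s4");t=snap("top","t4")
o=monitor.observe(); print(o["clock"],o["position"],o["force"])
b=cv2.imread("pics/s4.png")[175:385,135:415]; a=cv2.imread("pics/t4.png")[190:310,130:290]
cv2.imwrite("pics/c4.png",np.hstack([cv2.resize(x,(400,300),interpolation=cv2.INTER_CUBIC) for x in(a,b)]))
# predicted lid edge for several angles, crop px of both views
for a in(1.5,1.75,1.92):
    for y in(50,-50):
        q=R.from_euler('z',.165).apply(np.array([38-78*np.cos(a),y,46+78*np.sin(a)])/1e3)+[.472,.317,.003]
        print(a,y,((proj(t,q)-[130,190])*2.5).round(),((proj(s,q)-[135,175])*[400/280,300/210]+[400,0]).round())
```

```text
7.9 [0.4254147  0.05603648 0.20841228] [ 0.40120584  1.27046694 -0.39612231]
1.5 50 [ 47. 124.] [435. 177.]
1.5 -50 [144. 110.] [502. 122.]
1.75 50 [ 45. 105.] [422. 170.]
1.75 -50 [142.  91.] [489. 117.]
1.92 50 [45. 93.] [414. 168.]
1.92 -50 [141.  79.] [481. 116.]
```

View pics/c4.png

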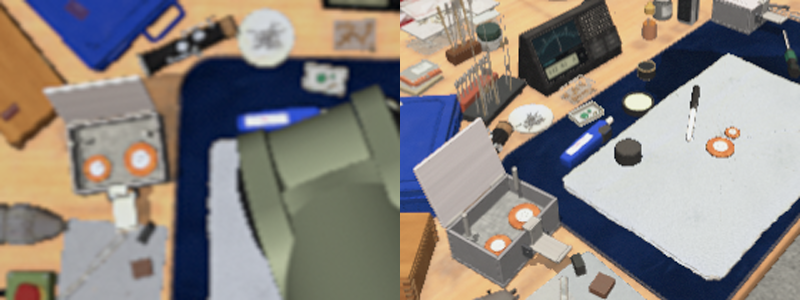

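The seen lid edge in the top crop, (45,92)–(143,77), matches the 1.92 rad prediction. The narrow case is shut and the bystanders are where they were. Handing in.

```bash
python3 -c "
from h import *
print(workorder.job_done())"
```

```text
the job is handed in; nothing more can be done
None
```

The wide case is open and the job is handed in, at about 8 s on the robot's clock. I pressed its release tab about 7 mm with shut fingertips (around 5 N), and the lid sprang up. I then pushed the lid over backwards and drew the arm clear.

**Last checks:**
- **Lid:** in the top view its edge lies within about 3 crop pixels (3 mm) of where 1.92 rad, fully open, puts it. The scene view fits at the left corner. By eye, the right corner looked about 16 crop pixels off; I put this down to a rough reading and did not follow it up.
- **Pads and tab:** both key pads lie in the tray, and the tab is back at rest.
- **Bystanders:** the ones in the last crops look unmoved by eye. The arm hid part of the bench in the top view, and I did not measure them.
- **Narrow case:** it was only partly in the last scene crop and looked shut there. The arm never went near it.
- **Forces:** the highest wrist force I read was about 6 N. The arm was touching nothing at hand-in.

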